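# Hold the spring clip open around the setup card

## Task

Lift the spring clip out of the polypropylene tray, squeeze its two handles fully together so that the jaws gape, and bring the open jaws around the free upright edge of the card in the stand, about half-way up: one jaw on each side, the edge well inside the jaws, neither jaw touching the card. Finish there while still holding the clip gaping in mid-air, so that a paper slip can be laid in before it closes: do not let it go or let it shut. Do not push against the card or its stand, and leave the other things in the tray and on the counter where they lie.

Things in the scene. Friction and masses are not known exactly. Their poses are not given: they have to be found in the camera images.
- tray: Fixed open tray of grey polypropylene, 280 x 260 mm (its x, y), 45 mm high, walls and floor 4 mm thick. Origin: centre of its underside, on the counter. It may stand left or right.
- clip: The spring clip: two bare aluminium levers on an upright dark steel hinge barrel 12 mm across; it lies flat in the tray, 100 mm long, 32 mm high, about 65 g. Origin: centre of the barrel's underside; z up along the hinge, x from handles to jaws, y across. Shut, the jaws lie together along +x and end 48 mm from the origin; the handles splay apart along -x and end 52 mm behind it.
- clip_center (a point): Centre of the clip's hinge barrel, half-way up the clip (16 mm above its underside); axes as clip. The handles are straight flat strips 5 mm thick, 32 mm high. Over their outer faces the shut clip measures 54 mm at 35 mm behind this point, 63 mm at the ends; squeezed to the stop the handles are parallel, 33 mm over the outer faces, from 8 to 55 mm behind this point.
- clip_left (a joint): How far the left (+y) lever is squeezed: 0 shut, 0.28 rad at its stop (handles parallel). Squeezing 35 mm behind the hinge takes about 4 N on each handle to start and 10 N at the stop; let go, it springs shut.
- clip_right (a joint): How far the right (-y) lever is squeezed: 0 shut, 0.28 rad at its stop.
- clip_left_tip (a point): Inner front corner of the left jaw, half-way up the clip, 48 mm ahead of the hinge. At the stop the jaws gape 29 mm between the tips and 20 mm at 25 mm ahead of the hinge.
- clip_right_tip (a point): Inner front corner of the right jaw, half-way up the clip.
- stand: Fixed aluminium stand holding a stiff brown card upright. Origin: on the counter under the card's free edge; x points from that edge along the card, y across it. The card is 3 mm thick, 130 mm long, 100 mm high, from 30 to 130 mm above the counter. A base 22 mm high, 70 mm wide, lies under the card from 50 to 140 mm behind the free edge; a post 12 x 24 mm, 135 mm high, clamps the card's far edge.
- card_edge (a point): Middle of the card's free upright edge, half-way up, 80 mm above the counter; axes as stand. The edge faces the robot.
- headshell: Loose bystander in the tray: silver headshell, 50 x 20 x 12 mm; origin at its underside.
- guard: Loose bystander in the tray: dark stylus guard of hard silicone, 16 x 18 x 15 mm; origin at its underside.
- puck: Loose bystander beside the stand: steel record weight, 74 mm across, 42 mm high; origin at its underside.
- cup: Loose bystander beside the stand: blue ceramic cup, 74 mm across, 75 mm high; origin at its underside.
- tweezers: Loose bystander on the counter: steel tweezers, 120 mm long; origin at their underside.
- driver: Loose bystander on the counter: screwdriver, 160 mm long.
- bottle: Loose bystander on the counter: bottle, 48 mm across, 120 mm high; origin at its underside.

How it is judged:
By the outcome, as a careful person would: the job done as asked, in the order asked, and still so for the second after the job is handed in, while the arm keeps its last pose, push and grip.
It also fails if it takes over 38 s, if anything falls off the work surface, if the arm or the gripper's body presses on something with over 40 N, if the wrist force passes 120 N, or if a joint passes its speed limit or range.

## Robot

A 6-joint arm with a two-finger parallel gripper is mounted at the origin on the work surface. World frame = base frame: x ahead of the robot, y to its left, z up, the work surface at z = 0. Lengths are in m, angles in rad, forces in N, time in s.
With the tool pointing down it reaches from about 0.325 to 0.775 m from the base axis. Payload 9.3 kg.
Tool frame: the origin (TCP) lies on the centre line of the jaws, within the pads' length; the fingertips stand 14 mm ahead of it and the grasp point (between the pads) lies 5 mm behind it (robot.nose_length is the distance from the TCP to the fingertips, in m); z points along the fingers, y is the line along which they close (so a half turn about z gives the same grasp; the last joint's range is limited). The gripper opens to 85 mm and grips with 20 to 120 N. Pads are 22 mm wide; open, the fingers measure 114 mm over their backs; the gripper's body (76 mm by 85 mm) begins 54 mm behind the grasp point. The pads swing forward as they close: fully open they stand 13 mm farther back than shut.
Start: joints at [1.024, 0.259, 0.021, 1.334, 0, 1.418], TCP at [0.211, 0.508, 0.245] pointing down, gripper open.
Joint ranges: [-3.04, 3.04], [-0.91, 1.82], [-1.04, 1.36], [-1.92, 1.95], [-1.52, 1.45], [-3.14, 3.14]. Speed limits (rad/s): [2.22, 2.22, 2.79, 3.14, 3.14, 3.14].

## Interface

Orientations are given as a unit quaternion [w, x, y, z].
In Python, from station import read_state, viewer, robot gives the robot as it stands. The module is installed in compiled form; this text tells all that it offers.
- The arm moves only by the tool servo_tool, never from a script. Its argument "targets" is one flat list of numbers, 5 for each row, row after row: the shift along the tool's x, y, z in m, then the turn about the tool's z in degrees, then the closure, from -1 (fully open) to 1 (shut). A call has 1 to 12 rows; each row shifts and turns the commanded pose from where the row before left it, along the tool's axes as they then stand; what a row does not reach is not made up. A row lasts 1/10 s, in which the tool goes at most 50 mm and 8.59 degrees, less where a joint would pass 70% of its speed; a pose out of reach is approached as far as the arm can. A call is refused whole if a number of a shift passes 0.05 or a number of a turn 8.59, either way. A call with a gripper value outside its range is refused whole. The fingers move at their own pace and stop on an object; the grip force is fixed at half the most. Time passes only in rows, so rows that do not move let the fingers close. It gives the time, the measured TCP pose, the force, the opening and the grip force at its end, in the units of the state.
- read_state(): the state, without advancing time (a new reading comes with each control period).
- viewer.get_image(name): name is "scene" or "side" or "wrist"; returns a dict with "pixels" (400x640x3 uint8, red, green, blue), "fx", "fy", "cx", "cy" (pixels), "position" and "attitude" of the camera in the world. Camera axes: x right, y up, looking along -z (the intrinsics and any distortion apply to the point x, -y, -z); pixel columns grow to the right and rows downward; lengths in m; the calibration is good to about 2 mm. A picture is of the moment at which its call begins. There is no depth.
- robot.hand_in(): hands the job in; it is judged then, once.
The state is a dict: "clock": time; "joint_pos": joint angles; "dq": joint speeds; "joint_efforts": joint torques, N m; "ee_pos": TCP position; "orientation": TCP orientation; "wrist_force": force on the tool from outside, world axes, zero at the start; "moment": the same for the moment, N m; "opening": finger opening in m; "finger_force": force on a finger pad.
Only numpy, scipy, OpenCV 4.12 (cv2) and the standard library are available. Lean on these libraries where they do the work, as an engineer would, in place of code of your own. Each camera call takes 0.05 s, during which the arm holds its last target. There are 200 camera calls.

## Working session

There is one attempt and no reset: what is moved stays moved. The work goes in short steps, Python scripts to look and compute and a tool call to move; the robot and the scene stay as the last step left them, time stands still between calls to the robot, and variables do not carry over. Pictures are saved under pics/ and viewed, at most 12 in all, crops included, and the job is handed in when it is done.

Besides the shell and the picture viewer there is one more tool, called as name(argument=value, ...), one argument or row to a line, values as JSON. servo_tool: Moves the arm, as the interface text tells. Its arguments: {"type":"object","properties":{"targets":{"type":"array"}},"required":["targets"]}

```bash
mkdir -p pics
cat > h.py <<'E'
import numpy as np, cv2
from station import read_state, viewer, robot
from scipy.spatial.transform import Rotation as R
def rot(a):
    a=np.array(a,float)
    return a if a.shape==(3,3) else R.from_quat(np.r_[a[1:],a[0]]).as_matrix()
def snap(n,f):
    im=viewer.get_image(n); cv2.imwrite(f'pics/{f}.png',cv2.cvtColor(im['pixels'],cv2.COLOR_RGB2BGR))
    np.save(f'pics/{f}.npy',im,allow_pickle=True); return im
def load(f): return np.load(f'pics/{f}.npy',allow_pickle=True).item()
def ray(im,u,v):
    d=np.array([(u-im['cx'])/im['fx'],-(v-im['cy'])/im['fy'],-1.])
    d=rot(im['attitude'])@d; return np.array(im['position']),d
def onz(im,u,v,z):
    p,d=ray(im,u,v); return p+d*(z-p[2])/d[2]
def proj(im,P):
    c=rot(im['attitude']).T@(np.array(P)-np.array(im['position']))
    return np.array([im['cx']+im['fx']*c[0]/-c[2], im['cy']-im['fy']*c[1]/-c[2]])
E
python3 - <<'E'
from h import *
for n in ['scene','side','wrist']:
    im=snap(n,n+'0'); print({k:v for k,v in im.items() if k!='pixels'})
s=read_state(); print(s)
E
```

```text
{'fx': 439.11137056274566, 'fy': 439.11137056274566, 'cx': 319.0063290868259, 'cy': 199.7425806309416, 'position': array([1.54597059, 0.90975455, 1.07216214]), 'attitude': array([0.34320476, 0.17153203, 0.40675965, 0.829056  ])}
{'fx': 431.4792827271134, 'fy': 431.4792827271134, 'cx': 318.3034530829107, 'cy': 202.87641623717332, 'position': array([ 0.1252666 , -0.67718221,  1.06097398]), 'attitude': array([ 0.89190553,  0.32867367, -0.11247141, -0.28953122])}
{'fx': 311.57634281477397, 'fy': 311.57634281477397, 'cx': 315.4150693902694, 'cy': 198.60366422981897, 'position': array([0.13936748, 0.53781183, 0.37285404]), 'attitude': array([ 0.82200913, -0.12708588, -0.08414238,  0.54869867])}
{'clock': 0.15, 'joint_pos': array([1.02439242e+00, 2.59035485e-01, 2.09500479e-02, 1.33368987e+00,
       3.17497094e-05, 1.41822687e+00]), 'dq': array([ 1.42011023e-03, -2.18287257e-03,  1.46406593e-03,  4.54583033e-06,
       -6.78560343e-04,  1.83310642e-03]), 'joint_efforts': array([ 3.03688335e-03, -5.55973399e+01,  3.44660032e+01,  1.13368742e-02,
       -1.42235031e-04,  1.68619567e-05]), 'ee_pos': array([0.21093261, 0.50773721, 0.24482541]), 'orientation': array([-1.82523691e-04,  1.95647052e-01,  9.80674253e-01, -4.54462479e-04]), 'wrist_force': array([ 0.96870525, -0.97041873,  0.71484991]), 'moment': array([0.02156764, 0.01756419, 0.01911174]), 'finger_force': 0.0, 'opening': 0.08529466762423957}
```

View pics/scene0.png

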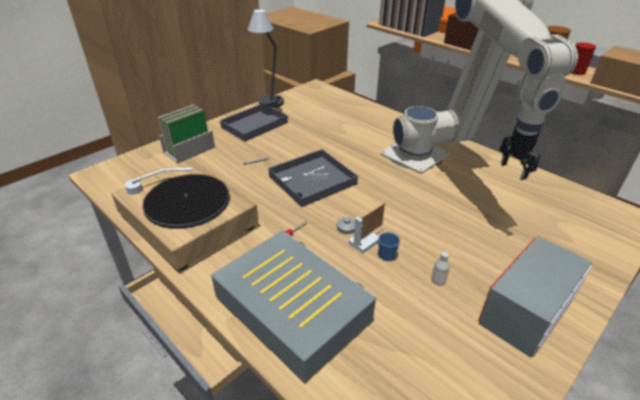

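View pics/side0.png

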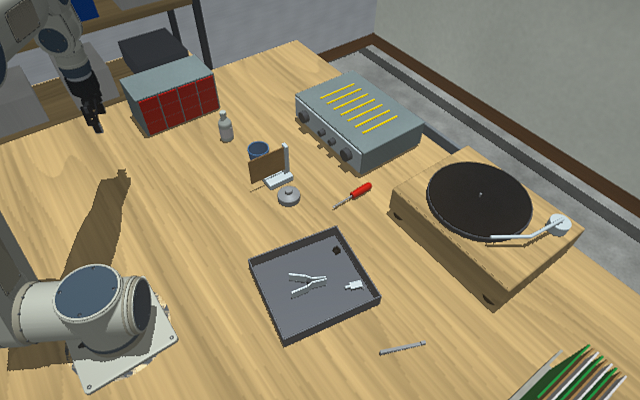

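View pics/wrist0.png

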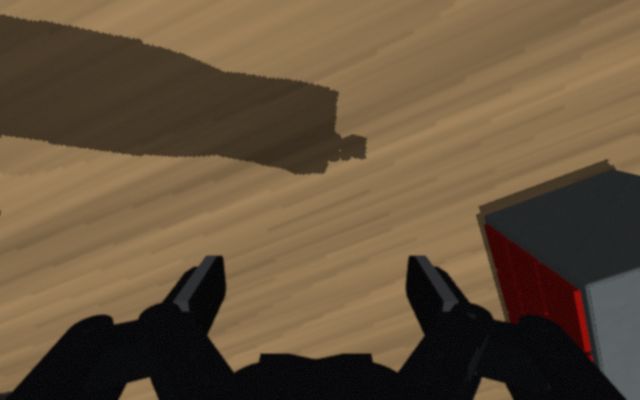

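Side view: tray with clip (handle ends ~(290,274),(292,293), jaws ~(327,278)), guard (336,250), headshell (354,285); card edge ~(250,170) with post at (285,160), puck (288,196), cup (258,148).

Run:
```python
from h import *
im=load('side0')
for n,u,v,z in [('trayA',249,261,.045),('trayB',337,227,.045),('trayC',381,297,.045),('trayD',286,346,.0),('hL',290,274,.036),('hR',292,293,.036),('jaw',327,278,.036),('guard',336,250,.02),('head',354,285,.016),('puck',288,190,.042),('cup',258,148,.075),('cardtop',249,163,.13),('cardbot',250,186,.03),('posttop',285,146,.135),('bottle',225,115,.12)]:
    print(n,onz(im,u,v,z).round(3))
a=cv2.resize(im['pixels'][225:350,240:390],None,fx=5,fy=5,interpolation=cv2.INTER_CUBIC)[:600]
b=cv2.resize(im['pixels'][130:210,230:330],None,fx=6,fy=6,interpolation=cv2.INTER_CUBIC)
cv2.imwrite('pics/a.png',a[:,:,::-1]); cv2.imwrite('pics/b.png',b[:,:,::-1])
```

```text
trayA [ 0.367 -0.039  0.045]
trayB [ 0.638 -0.088  0.045]
trayC [ 0.59  -0.337  0.045]
trayD [ 0.325 -0.285  0.   ]
hL [ 0.439 -0.135  0.036]
hR [ 0.411 -0.187  0.036]
jaw [ 0.513 -0.205  0.036]
guard [ 0.597 -0.138  0.02 ]
head [ 0.568 -0.256  0.016]
puck [0.604 0.123 0.042]
cup [0.612 0.316 0.075]
cardtop [0.527 0.218 0.13 ]
cardbot [0.519 0.219 0.03 ]
posttop [0.657 0.214 0.135]
bottle [0.584 0.483 0.12 ]
```

View pics/a.png

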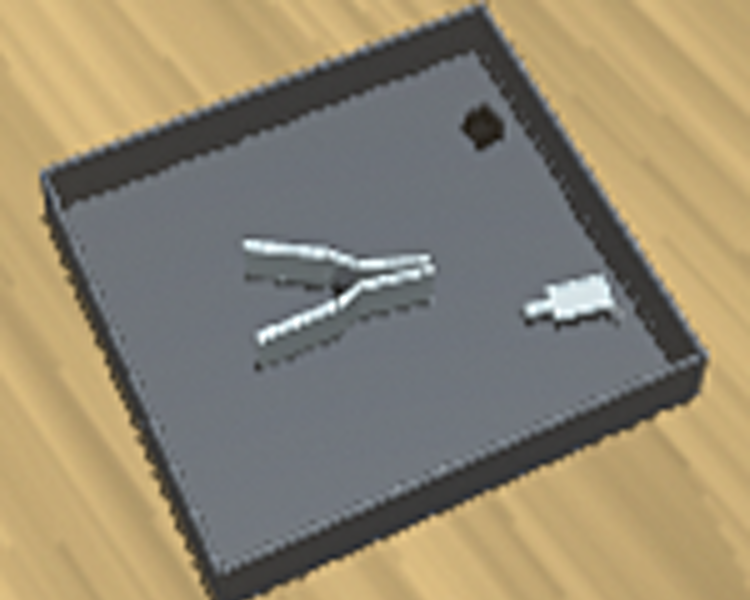

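View pics/b.png

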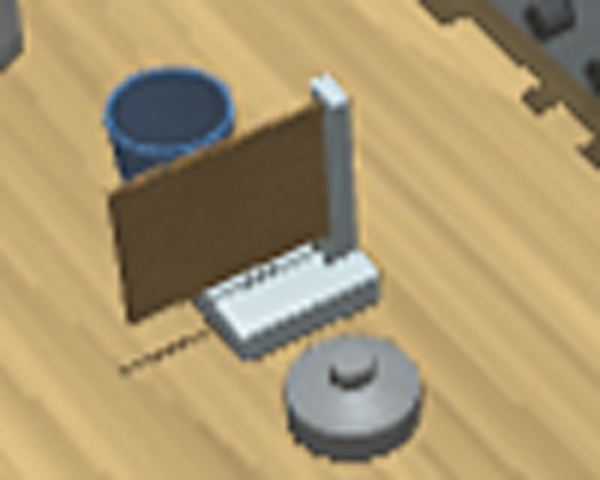

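The crops show clip handles ending at side-pixels (289,274) and (292,293), with the jaws meeting at (326,278). The card's free edge runs from (248,162) to (252,184). I'll move above the clip and look again.

servo_tool(
  targets=[-0.015, -0.017, 0, 0, -1, -0.029, -0.033, 0, 0, -1, -0.029, -0.033, 0, 0, -1, -0.029, -0.033, 0, 0, -1, -0.029, -0.033, 0, 0, -1, -0.029, -0.033, 0, 0, -1, -0.029, -0.033, 0, 0, -1, -0.029, -0.033, 0, 0, -1, -0.029, -0.033, 0, 0, -1, -0.029, -0.033, 0, 0, -1, -0.029, -0.033, 0, 0, -1, -0.029, -0.033, 0, 0, -1],
)

```text
clock: 1.35
ee_pos: [0.3737, 0.027, 0.2454]
orientation: [0.0, 0.196, 0.981, 0.0]
wrist_force: [1.0, 1.3, 0.9]
opening: 0.0854
finger_force: 0.0
```

servo_tool(
  targets=[-0.029, -0.033, 0, 0, -1, -0.029, -0.033, 0, 0, -1, -0.029, -0.033, 0, 0, -1, -0.029, -0.033, 0, 0, -1, -0.015, -0.017, 0, 0, -1, 0, 0, 0, 4, -1, 0, 0, 0, 0, -1, 0, 0, 0, 0, -1],
)

```text
clock: 2.15
ee_pos: [0.4372, -0.1588, 0.2451]
orientation: [-0.0, 0.229, 0.973, 0.0]
wrist_force: [-0.8, 0.5, 0.2]
opening: 0.0855
finger_force: 0.0
```

Run:
```python
from h import *
im=snap('wrist','w1'); snap('side','s1');snap('scene','c1')
s=read_state(); M=rot(s['orientation']); print(s['clock'],s['ee_pos'],M.round(4),s['joint_pos'],robot.nose_length)
# card edge from side+scene
print([proj(im,p).round(0) for p in [(.4715,-.184,.036),(.513,-.205,.036),(.439,-.135,.036)]])
```

```text
2.3 [ 0.43734011 -0.15846969  0.24543245] [[-8.953e-01  4.455e-01  2.000e-04]
 [ 4.455e-01  8.953e-01 -1.000e-04]
 [-2.000e-04 -0.000e+00 -1.000e+00]] [-5.28321048e-01  1.13579910e-01 -1.63033826e-01  1.29393734e+00
 -2.46708659e-05 -6.66377649e-02] 0.014
[array([309., 209.]), array([309., 246.]), array([335., 166.])]
```

View pics/w1.png

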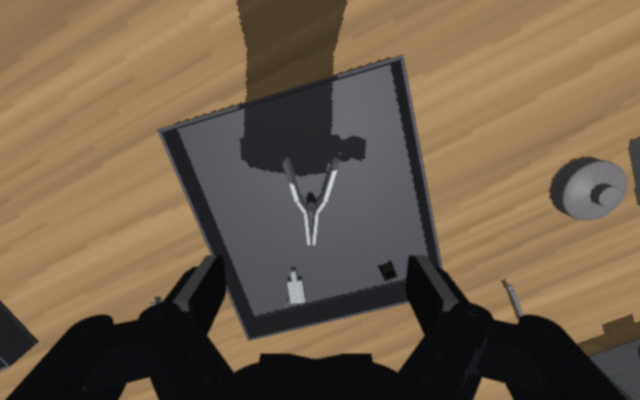

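Wrist view: handle ends (288,159) and (336,159), barrel (311,203), jaw ends (311,245); headshell and guard well clear.

Run:
```python
from h import *
im=load('w1'); 
h1,h2,j,b=[onz(im,u,v,.036) for u,v in [(287.5,159),(336,159),(311.3,245),(311,203)]]
m=(h1+h2)/2; d=j-m; L=np.linalg.norm(d); print(h1,h2,j,b,L,np.degrees(np.arctan2(d[1],d[0])),np.linalg.norm(h1-h2)); d/=L
hinge=((m+52*d/1000)+(j-.048*d))/2; print('hinge',hinge,'grasp',hinge-.035*d)
s=read_state(); M=rot(s['orientation']); print('tool shift',M.T@(hinge-.035*d-s['ee_pos']))
for f in ['side0','scene0','s1','c1']:
    g=load(f); p=g['pixels']; hsv=cv2.cvtColor(p,cv2.COLOR_RGB2HSV)
    c=proj(g,(.59,.217,.08)); m_=((hsv[...,0]>5)&(hsv[...,0]<20)&(hsv[...,2]<125)&(hsv[...,1]>70)).astype(np.uint8)
    w=np.zeros_like(m_); u,v=c.astype(int); w[v-35:v+35,u-35:u+35]=1; m_*=w
    n,l,st,ce=cv2.connectedComponentsWithStats(m_); k=1+st[1:,4].argmax(); cs,_=cv2.findContours((l==k).astype(np.uint8),0,2)
    c0=max(cs,key=cv2.contourArea); print(f,c.round(1),st[k],cv2.approxPolyDP(c0,3,True)[:,0].tolist())
    print([proj(g,q).round(1).tolist() for q in [(.525,.218,.13),(.525,.218,.03),(.655,.214,.13),(.655,.214,.03)]])
g=load('c1');u,v=proj(g,(.59,.217,.08)).astype(int)
a=cv2.resize(load('c1')['pixels'][v-40:v+40,u-50:u+50],None,fx=6,fy=6,interpolation=cv2.INTER_CUBIC);print(u-50,v-40)
cv2.imwrite('pics/cc.png',a[:,:,::-1])
```

```text
[ 0.40901166 -0.17854679  0.036     ] [ 0.43259735 -0.1311622   0.036     ] [ 0.51285505 -0.20167796  0.036     ] [ 0.46562359 -0.17831766  0.036     ] 0.10327506464707654 -26.96113403394445 0.052929992406688775
hinge [ 0.46861241 -0.179173    0.036     ] grasp [ 0.43741641 -0.16330449  0.036     ]
tool shift [-0.00217109 -0.00428605  0.20943316]
side0 [267.8 166.4] [248 147  37  37 791] [[283, 147], [248, 162], [251, 183], [284, 168]]
[[248.3, 163.2], [251.8, 185.4], [284.4, 147.4], [285.9, 169.6]]
scene0 [370.2 221.3] [362 205  22  32 379] [[383, 205], [363, 218], [362, 236], [381, 224]]
[[383.4, 202.0], [380.8, 223.7], [358.2, 218.4], [356.5, 240.4]]
s1 [267.8 166.4] [248 157  21  27 351] [[261, 157], [248, 163], [251, 183], [267, 176], [268, 169], [263, 167]]
[[248.3, 163.2], [251.8, 185.4], [284.4, 147.4], [285.9, 169.6]]
c1 [370.2 221.3] [362 205  22  32 373] [[383, 205], [363, 218], [362, 236], [381, 223]]
[[383.4, 202.0], [380.8, 223.7], [358.2, 218.4], [356.5, 240.4]]
320 181
```

View pics/cc.png

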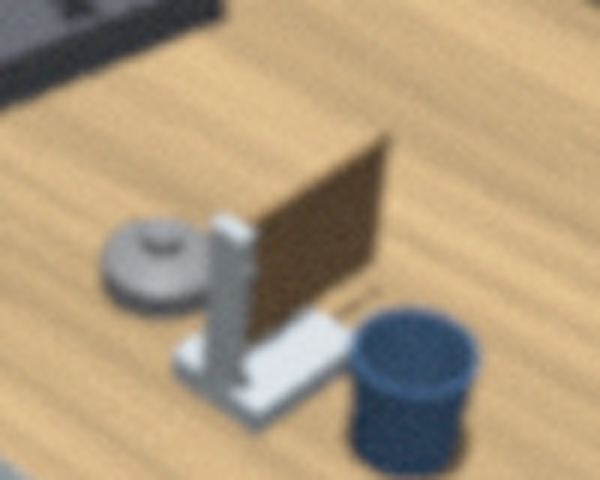

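servo_tool(
  targets=[-0.002, -0.003, 0.02, 0, -1, -0.002, -0.003, 0.035, 0, -1, 0, 0, 0.04, 0, -1, 0, 0, 0.025, 0, -1, 0, 0, 0, 0, -1, 0, 0, 0, 0, -1],
)

```text
clock: 2.9
ee_pos: [0.4385, -0.166, 0.126]
orientation: [0.0, 0.229, 0.973, -0.0]
wrist_force: [-0.1, -0.1, 0.1]
opening: 0.0855
finger_force: 0.0
```

Run:
```python
from h import *
g=snap('wrist','w2'); s=read_state(); print(s['ee_pos'])
a,b=load('side0'),load('scene0')
def tri(pa,pb):
    p,d=ray(a,*pa); q,e=ray(b,*pb)
    t=np.linalg.lstsq(np.c_[d,-e],q-p,rcond=None)[0]; x,y=p+d*t[0],q+e*t[1]; return ((x+y)/2).round(4),np.linalg.norm(x-y).round(4)
print(tri((248.2,162.5),(384.5,204)),tri((251.6,184),(382.7,224.7)))
print([proj(g,p).round(0) for p in [(.470,-.1815,.036),(.513,-.203,.036)]])
```

```text
[ 0.4390478  -0.16630608  0.12669663]
(array([0.5276, 0.2249, 0.1264]), np.float64(0.0007)) (array([0.5264, 0.2254, 0.03  ]), np.float64(0.0039))
[array([315., 252.]), array([315., 305.])]
```

View pics/w2.png

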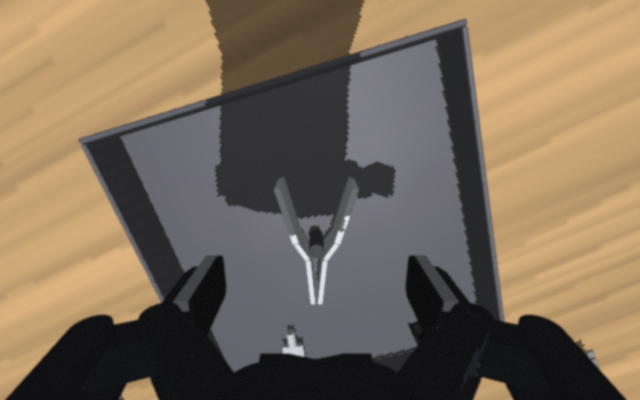

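Wrist view: clip symmetric about column 316, jaw tips (316,303), within 2 px of prediction. Descending and squeezing.

servo_tool(
  targets=[0, 0, 0.025, 0, -1, 0, 0, 0.035, 0, -1, 0, 0, 0.025, 0, -1, 0, 0, 0.012, 0, -1, 0, 0, 0.008, 0, -1, 0, 0, 0, 0, -1, 0, 0, 0, 0, -1],
)

```text
clock: 3.65
ee_pos: [0.4391, -0.1666, 0.0214]
orientation: [0.001, 0.23, 0.973, -0.0]
wrist_force: [-0.7, -1.2, -0.3]
opening: 0.0854
finger_force: 0.0
```

servo_tool(
  targets=[0, 0, 0, 0, -0.3, 0, 0, 0, 0, 0, 0, 0, 0, 0, 0.2, 0, 0, 0, 0, 0.5, 0, 0, 0, 0, 1, 0, 0, 0, 0, 1, 0, 0, 0, 0, 1, 0, 0, 0, 0, 1, 0, 0, 0, 0, 1, 0, 0, 0, 0, 1],
)

```text
clock: 4.65
ee_pos: [0.4392, -0.1666, 0.0217]
orientation: [0.001, 0.23, 0.973, -0.0]
wrist_force: [-2.9, 0.6, 14.7]
opening: 0.0296
finger_force: 60.3
```

servo_tool(
  targets=[0, 0, -0.005, 0, 1, 0, 0, -0.015, 0, 1, 0, 0, -0.03, 0, 1, 0, 0, -0.03, 0, 1, 0, 0, -0.03, 0, 1, 0, 0, -0.02, 0, 1, 0, 0, 0, 0, 1, 0, 0, 0, 0, 1],
)

```text
clock: 5.45
ee_pos: [0.4383, -0.1661, 0.1502]
orientation: [0.0, 0.23, 0.973, -0.0]
wrist_force: [-0.3, 0.7, -0.4]
opening: 0.0299
finger_force: 59.6
```

Run:
```python
from h import *
g=snap('wrist','w3'); t=snap('side','s3'); s=read_state(); print(s['ee_pos'],s['opening'],s['wrist_force'])
a=cv2.resize(g['pixels'][200:400,160:480],None,fx=2,fy=2)
u,v=proj(t,s['ee_pos']).astype(int)
b=cv2.resize(t['pixels'][v-30:v+20,u-40:u+40],None,fx=8,fy=8,interpolation=cv2.INTER_CUBIC)[:, :640]
o=np.zeros((600,640,3),np.uint8); o[:280]=a[:280]; o[280:]=b[40:360]; print(u,v)
cv2.imwrite('pics/d.png',o[:,:,::-1])
```

```text
[ 0.43780972 -0.16589826  0.14931599] 0.030045212297477614 [-0.46391919 -0.01711807  0.04373938]
294 258
```

View pics/d.png

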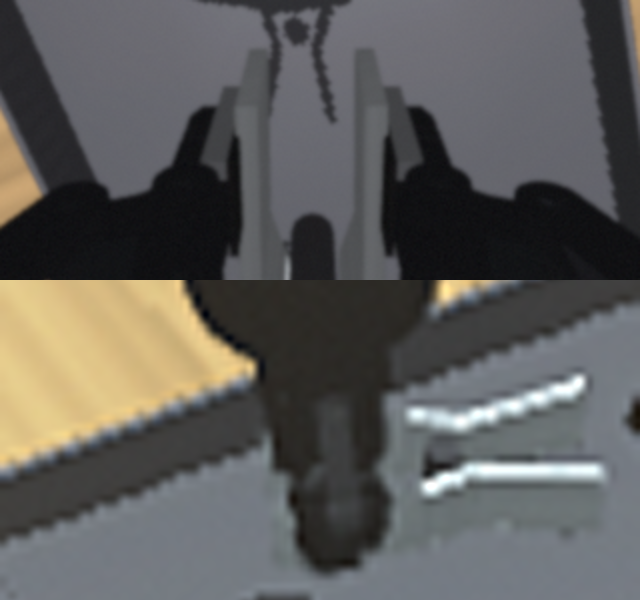

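Run:
```python
from h import *
t=load('s3'); s=read_state(); M=rot(s['orientation']); c=s['ee_pos']
for z in (.1586,.1636,.1686):
    L,Rr,B=[M.T@(onz(t,u,v,z)-c) for u,v in [(326.5,245.9),(329.4,256.75),(308.6,255.2)]]
    print(z,L.round(4),Rr.round(4),B.round(4))
w=load('w3')
for y in (-.0165,.0165): print([proj(w,c+M@np.array([x,y,-.0143])).round(0) for x in (-.035,.02)])
print(proj(w,c+M@np.array([-.035,0,-.0143])))
# target
```

```text
0.1586 [-0.0843  0.02   -0.0094] [-0.0855 -0.0134 -0.0094] [-0.0351 -0.0005 -0.0093]
0.1636 [-0.0835  0.0166 -0.0144] [-0.0848 -0.0166 -0.0144] [-0.0346 -0.0038 -0.0143]
0.1686 [-0.0828  0.0132 -0.0194] [-0.084  -0.0199 -0.0194] [-0.0341 -0.0072 -0.0193]
[array([279., 356.]), array([274., 248.])]
[array([351., 356.]), array([356., 248.])]
[315.05049232 355.92070163]
```

Clip is held level and gaping: jaw tips at tool x≈-0.084, symmetric at y≈±0.0166. Now rise, turn and hover above the card to measure its edge with the wrist camera.

servo_tool(
  targets=[0, 0, -0.02, -3, 1, 0, 0, -0.03, -6, 1, 0, 0, -0.035, -6, 1, 0, 0, -0.035, -6, 1, 0, 0, -0.02, -3, 1, 0, 0, -0.01, 0, 1, 0, 0, 0, 0, 1],
)

```text
clock: 6.25
ee_pos: [0.4386, -0.1664, 0.3001]
orientation: [0.0, 0.023, 1.0, -0.0]
wrist_force: [-0.3, 0.0, -1.0]
opening: 0.03
finger_force: 59.6
```

servo_tool(
  targets=[-0.005, 0.015, 0, 0, 1, -0.01, 0.03, 0, 0, 1, -0.01, 0.04, 0, 0, 1, -0.01, 0.04, 0, 0, 1, -0.01, 0.04, 0, 0, 1, -0.01, 0.04, 0, 0, 1, -0.01, 0.04, 0, 0, 1, -0.01, 0.04, 0, 0, 1, -0.01, 0.04, 0, 0, 1, -0.01, 0.04, 0, 0, 1, -0.005, 0.02, 0, 0, 1, -0.005, 0.01, 0, 0, 1],
)

```text
clock: 7.45
ee_pos: [0.5607, 0.2256, 0.2977]
orientation: [-0.002, 0.022, 1.0, -0.0]
wrist_force: [0.5, -0.1, -1.0]
opening: 0.0302
finger_force: 59.6
```

servo_tool(
  targets=[0, 0, 0, 0, 1, 0, 0, 0, 0, 1, 0, 0, 0, 0, 1],
)

```text
clock: 7.75
ee_pos: [0.5608, 0.2225, 0.3002]
orientation: [-0.0, 0.023, 1.0, -0.0]
wrist_force: [-1.0, 0.0, 0.1]
opening: 0.03
finger_force: 59.6
```

Run:
```python
from h import *
g=snap('wrist','w4'); s=read_state(); print(s['ee_pos'],s['opening'],s['finger_force'],rot(s['orientation']).round(4),s['joint_pos'])
print([proj(g,p).round(0) for p in [(.526,.2185,.13),(.526,.2185,.03),(.655,.213,.13)]])
a=cv2.resize(g['pixels'][80:380,120:520],None,fx=2,fy=2,interpolation=cv2.INTER_CUBIC)
cv2.imwrite('pics/e.png',a[:,:,::-1])
```

```text
[0.56079248 0.22254938 0.30043222] 0.02997189334120956 59.58420217037201 [[-9.989e-01  4.630e-02  1.000e-04]
 [ 4.630e-02  9.989e-01 -1.000e-04]
 [-1.000e-04 -1.000e-04 -1.000e+00]] [ 2.38853179e-01  3.45770889e-01  2.85442898e-01  1.51038928e+00
 -1.63412275e-04  2.85169241e-01]
[array([309., 147.]), array([311., 136.]), array([310., 267.])]
```

View pics/e.png

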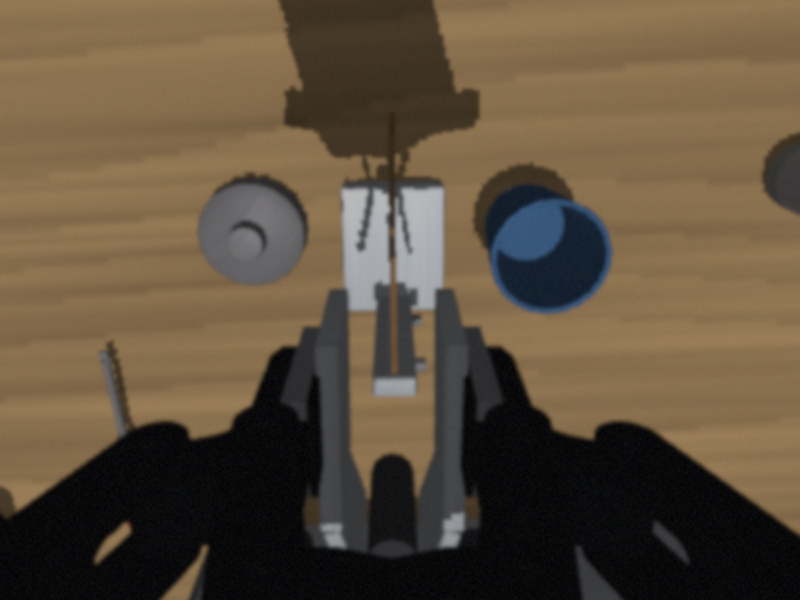

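The wrist crop shows the card as a vertical line (free edge at full-image px ≈(315.5,137–147), far end (316.5,266)), in line with the clip's mid-plane (col 316). So the lateral position and heading already match. I'll back off 155 mm, descend, then go straight ahead.

servo_tool(
  targets=[0.015, 0, 0, 0, 1, 0.03, 0, 0, 0, 1, 0.035, 0, 0, 0, 1, 0.035, 0, 0, 0, 1, 0.025, 0, 0, 0, 1, 0.015, 0, 0, 0, 1, 0, 0, 0.015, 0, 1, 0, 0, 0.03, 0, 1, 0, 0, 0.035, 0, 1, 0, 0, 0.035, 0, 1, 0, 0, 0.035, 0, 1, 0, 0, 0.03, 0, 1],
)

```text
clock: 9.0
ee_pos: [0.4061, 0.2301, 0.1188]
orientation: [0.0, 0.023, 1.0, -0.0]
wrist_force: [-0.1, 0.2, -0.9]
opening: 0.03
finger_force: 59.6
```

servo_tool(
  targets=[0, 0, 0.025, 0, 1, 0, 0, 0.013, 0, 1, 0, 0, 0, 0, 1, 0, 0, 0, 0, 1, 0, 0, 0, 0, 1],
)

```text
clock: 9.5
ee_pos: [0.4069, 0.2307, 0.0833]
orientation: [0.001, 0.023, 1.0, 0.0]
wrist_force: [-0.2, -1.0, -0.8]
opening: 0.03
finger_force: 59.6
```

Run:
```python
from h import *
w=load('w4'); c=np.array([0.5608,.2225,.3]); 
for u,v,z in [(315.7,147,.13),(315.5,136.5,.03),(316.5,266,.13)]: print(onz(w,u,v,z).round(4))
g=snap('side','s5'); sc=snap('scene','c5'); s=read_state(); print(s['ee_pos'],s['opening'],rot(s['orientation'])[:,0].round(4))
u,v=proj(g,(.5,.222,.09)).astype(int);a=cv2.resize(g['pixels'][v-30:v+30,u-50:u+50],None,fx=6,fy=6,interpolation=cv2.INTER_CUBIC);print(u-50,v-30)
u,v=proj(sc,(.5,.222,.09)).astype(int);b=cv2.resize(sc['pixels'][v-20:v+20,u-50:u+50],None,fx=6,fy=6,interpolation=cv2.INTER_CUBIC);print(u-50,v-20)
cv2.imwrite('pics/f.png',np.vstack([a,b])[:,:,::-1])
```

```text
[0.5259 0.2247 0.13  ]
[0.527  0.2245 0.03  ]
[0.6537 0.2197 0.13  ]
[0.40667132 0.23076024 0.08321271] 0.029676310293961193 [-0.999   0.0449 -0.0017]
192 144
337 188
```

View pics/f.png

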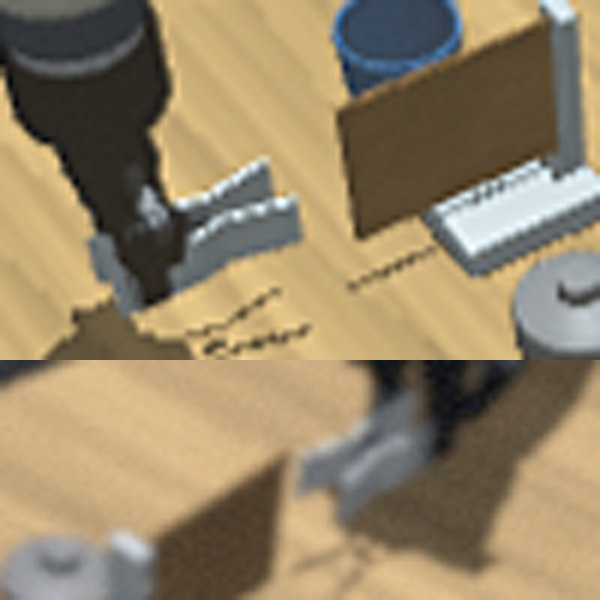

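Both views show the clip gaping in front of the card, with jaw tips at side-px (236,171) and (241.5,177), about 35 mm short of the edge. Check the tips numerically before entering.

Run:
```python
from h import *
g=load('s5'); s=read_state(); M=rot(s['orientation']);c=s['ee_pos']
for z in (.0925,.0975):
  for u,v in [(236.3,171),(241.5,177)]: print(z,(M.T@(onz(g,u,v,z)-c)).round(4))
# edge relative to tool: side camera (same camera => bias cancels) at z=.13/.03, wrist estimate
for p in [onz(g,248.2,162.5,.13),onz(g,251.6,184,.03),np.array([.5263,.2246,.08])]: print((M.T@(p-c)).round(4))
```

```text
0.0925 [-0.0852  0.0187 -0.0091]
0.0925 [-0.0869 -0.0137 -0.0092]
0.0975 [-0.0836  0.0139 -0.0141]
0.0975 [-0.0852 -0.0184 -0.0142]
[-0.12   -0.0043 -0.0466]
[-0.121  -0.0017  0.0534]
[-0.1198 -0.0008  0.0034]
```

servo_tool(
  targets=[0, -0.001, 0.001, 0, 1, -0.006, 0, 0, 0, 1, -0.01, 0, 0, 0, 1, -0.012, 0, 0, 0, 1, -0.012, 0, 0, 0, 1, -0.01, 0, 0, 0, 1, -0.007, 0, 0, 0, 1, -0.004, 0, 0, 0, 1, 0, 0, 0, 0, 1, 0, 0, 0, 0, 1, 0, 0, 0, 0, 1],
)

```text
clock: 10.7
ee_pos: [0.4666, 0.227, 0.0813]
orientation: [-0.0, 0.022, 1.0, -0.0]
wrist_force: [0.8, -0.8, -0.7]
opening: 0.0299
finger_force: 59.6
```

Run:
```python
from h import *
g=snap('side','s6'); sc=snap('scene','c6'); s=read_state(); print(s['ee_pos'],s['opening'],s['wrist_force'],s['finger_force'])
u,v=proj(g,(.53,.222,.09)).astype(int);a=cv2.resize(g['pixels'][v-25:v+25,u-40:u+40],None,fx=6,fy=6,interpolation=cv2.INTER_CUBIC)
u,v=proj(sc,(.53,.222,.09)).astype(int);b=cv2.resize(sc['pixels'][v-25:v+25,u-40:u+40],None,fx=6,fy=6,interpolation=cv2.INTER_CUBIC)
cv2.imwrite('pics/g.png',np.vstack([a,b])[:,:,::-1])
```

```text
[0.46663515 0.22700526 0.08137453] 0.02962086165645393 [ 0.19127722  0.3624254  -0.72571479] 59.61620092391968
```

View pics/g.png

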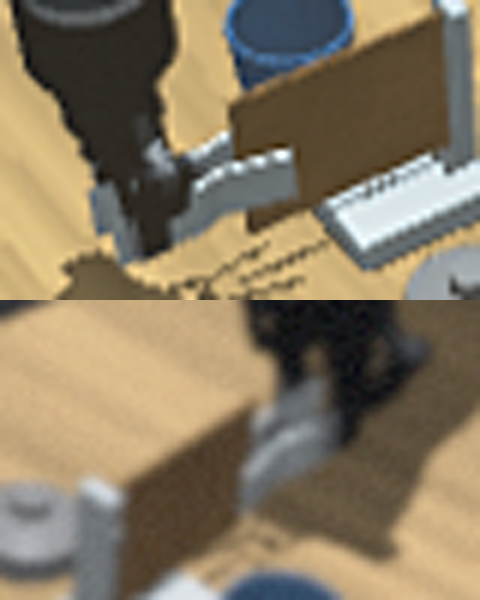

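Side view: the near jaw overlaps the card and the far jaw is behind it. In the scene view the overlap looks small, so I'll check it against the projections.

Run:
```python
from h import *
s=read_state(); M=rot(s['orientation']);c=s['ee_pos']
for f in ('s6','c6'):
    g=load(f); u,v=proj(g,(.53,.222,.09)).astype(int); o=np.array([u-40,v-25])
    q=lambda P:((proj(g,P)-o)*6+[0,300*(f=='c6')]).round(0).tolist()
    print(f,'tips',[q(c+M@np.array([-.084,y,-.0143])) for y in (.0166,-.0166)],'bot',q(c+M@np.array([-.084,.0166,.0177])),'edge top/bot/mid',q((.5263,.2246,.13)),q((.5263,.2246,.03)),q((.5263,.2246,.08)))
```

```text
s6 tips [[260.0, 112.0], [289.0, 150.0]] bot [266.0, 155.0] edge top/bot/mid [226.0, 101.0] [247.0, 234.0] [237.0, 169.0]
c6 tips [[245.0, 473.0], [202.0, 446.0]] bot [239.0, 515.0] edge top/bot/mid [256.0, 396.0] [240.0, 526.0] [248.0, 462.0]
```

The observed tips match the projections: the edge is about 24 mm inside the jaws, the card is near centre, and there is no contact force. Handing in.

```bash
python3 -c "
from station import robot; print(robot.hand_in())"
```

```text
the job is handed in; nothing more can be done
None
```

The job is handed in at about 10.8 s: the clip is held squeezed open in mid-air around the card's free edge at about half height, with the edge about 24 mm inside the jaws and no sign of contact with the card; the gripper read a 30 mm opening rather than the expected 33 mm, though the camera showed the jaws fully open.

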